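# Draw the long paddle out of the half-open coffee drawer

## Task

The tamper has been left standing in the half-open counter drawer, right beside the handle of the long wooden paddle: lift it out, set it down upright on the rubber tamping mat and let go. Then take the paddle by its handle, tilt it handle-end up so that its blade slides out from under the cabinet top, and draw it right out of the drawer (which opens no further). Finish with the paddle still gripped and held motionless, its whole length in the air well above the cabinet and touching nothing else, and leave everything else standing where it is.

Things in the scene. Friction and masses are not known exactly. Their poses are not given: they have to be found in the camera images.
- cabinet: Fixed black steel drawer unit, 285 mm wide (its y), 360 deep (its x), 105 high. Origin: middle of its front edge, on the counter; x points inwards, z up. The drawer is out along -x, towards the robot. The top is a 6 mm sheet (underside 99 mm above the counter) covering all at x > 0. A thin low rail and two 60 mm high cups are on it, over 150 mm in from the front edge.
- drawer (a joint): How far the drawer stands from its outer stop, m: 0 = at the stop (it comes no further), negative = pushed in. It runs stiffly (5 N). Its floor is 12 mm and its side walls 50 mm above the counter; inside it is 251 mm wide.
- panel_top (a point): Middle of the top edge of the drawer's front panel, on its inner face, 94 mm above the counter and 156 to 166 mm out from the cabinet's front edge: the mouth lies between this edge and the cabinet top. The panel is 14 mm thick; a bar handle sticks out 40 mm more from its outer face at 55 mm height.
- paddle_grip (a point): Wooden stirring paddle, 285 mm long, about 90 g, lying in the drawer: handle in the open mouth, blade under the cabinet top. This point: middle of the handle's section, 70 mm from its end, 10 mm above the paddle's underside. Handle: straight bar 130 long, 22 wide, 20 high. x runs along the paddle from handle to blade, z up. Centre of mass about 70 mm further along x.
- paddle_end (a point): Middle of the end face of the paddle's handle (10 mm above its underside), axes as paddle_grip.
- paddle_tip (a point): Round far end of the paddle's blade (4 mm above its underside), axes as paddle_grip. The blade is 48 mm wide, 115 long and 8 thick; a 16 mm wide, 12 mm high neck joins it to the handle; all share one flat underside.
- tamper_grip (a point): Coffee tamper, 88 mm tall, about 0.35 kg, standing in the drawer mouth on the left (cabinet +y) side of the paddle's handle. Steel disc foot 58 mm across and 22 mm high, thin neck, and a black upright round handle 33 mm across. This point is on the axis in the middle of the handle, 65 mm above the underside. z points up the handle.
- tamper_foot (a point): Middle of the underside of the tamper's foot.
- mat: Fixed black rubber tamping mat, 150 mm (its x) by 200 mm (its y), 8 mm thick, on the left or on the right of the drawer. Origin: middle of its underside. The tamper's foot must stand wholly on it.
- mat_free (a point): Point on the mat's top, middle of its empty part (40 mm from the mat's middle along its -y); nothing stands within 45 mm of it.
- leveller_mid (a point): Bystander: flat round coffee leveller, 62 mm across, 34 mm high, on the mat's other end. Point at its middle.
- knockbox: Bystander: fixed black round knock box, 140 mm across, 105 mm high, with a bar across, on the other side of the drawer from the mat. Origin: middle of its underside.
- jug_mid (a point): Bystander: steel milk jug with handle, 92 mm across, 95 mm high, on the counter. Point at its middle.
- portafilter_mid (a point): Bystander: portafilter (steel bowl 72 mm across, 40 mm high, black handle 130 mm long along its -x) on the counter. Point in the middle of the bowl.
- tub_mid (a point): Bystander: round white tub, 50 mm across, 40 mm high, in the drawer to the right (cabinet -y) of the paddle. Point at its middle.
- measure_mid (a point): Bystander: small steel measuring cup, 44 mm across, 40 mm high, in the drawer's front right corner. Point at its middle.
Things that resemble listed ones, but are neither listed nor needed, are in the scene too. Leave any yellow look-alike of the part that bears tamper_grip alone. Of the things that look like the mat, take the one that is farthest to the robot's left at the start.

How it is judged:
On the way, in this order (a step that is already met when the one before it is completed fails the run):
1. the tamper stands upright and released on the tamping mat (x of tamper_foot in the frame of mat between -0.055 and 0.055 m and y of tamper_foot in the frame of mat between -0.08 and 0.08 m and z of tamper_foot in the frame of mat between 0.003 and 0.012 m and angle between tamper_grip's own z axis and vertical below 0.1 rad and linear speed of tamper below 0.03 m/s and contact force between the fingers and tamper below 0.1 N), for 0.2 s.
2. the paddle is tilted through the mouth: handle end raised above the drawer front while the blade's end is still below and behind the edge of the cabinet top (height (world z) of paddle_end above 0.1 m and x of paddle_tip in the frame of cabinet above 0.01 m and height (world z) of paddle_tip below 0.095 m and contact force between the fingers and paddle above 0.5 N), for 0.05 s.
At the end, for the whole second after the job is handed in: The paddle is held in the gripper, still (under 50 mm/s), both its ends more than 140 mm above the counter (35 mm above the cabinet top), touching nothing but the gripper; the tamper stands upright (within 6 degrees), at rest and released with its foot on the mat (all of step 1 and height (world z) of each of paddle_end, paddle_tip above 0.14 m and contact force between the fingers and paddle above 1 N and contact force between paddle and cabinet below 0.1 N and contact force between paddle and knockbox below 0.1 N and contact force between paddle and jug below 0.1 N and contact force between paddle and tamper below 0.1 N and linear speed of paddle below 0.05 m/s); the arm keeps its last pose, push and grip.
It fails at once if the leveller on the mat is shifted by more than 40 mm or tipped (distance of leveller_mid from where it was at the start of the episode above 0.04 m or angle between leveller_mid's own z axis and vertical above 0.6 rad).
It fails at once if the tub or the measuring cup in the drawer is shifted by more than 40 mm or tipped (distance of any of tub_mid, measure_mid from where it was at the start of the episode above 0.04 m or angle between any of tub_mid, measure_mid's own z axis and vertical above 0.6 rad).
It fails at once if the jug or the portafilter is shifted by more than 40 mm or tipped (distance of any of jug_mid, portafilter_mid from where it was at the start of the episode above 0.04 m or angle between any of jug_mid, portafilter_mid's own z axis and vertical above 0.6 rad).
It fails at once if the tamper is let go in the air, more than about 40 mm above the mat (height (world z) of tamper_foot above 0.05 m and contact force between the fingers and tamper below 0.02 N).
It also fails if it takes over 64 s, if anything falls off the work surface, if the arm or the gripper's body presses on something with over 40 N, if the wrist force passes 120 N, or if a joint passes its speed limit or range.

## Robot

A 6-joint arm with a two-finger parallel gripper is mounted at the origin on the work surface. World frame = base frame: x ahead of the robot, y to its left, z up, the work surface at z = 0. Lengths are in m, angles in rad, forces in N, time in s.
With the tool pointing down it reaches from about 0.3 to 0.875 m from the base axis. Payload 6.4 kg.
Tool frame: the origin (TCP) lies midway between the tips of the shut fingers; the grasp point (between the pads) lies 19 mm behind it; z points along the fingers, y is the line along which they close (so a half turn about z gives the same grasp; the last joint's range is limited). The gripper opens to 88 mm and grips with 3 to 60 N. Pads are 18 mm wide; open, the fingers measure 123 mm over their backs; the gripper's body (75 mm by 187 mm) begins 45 mm behind the grasp point.
Start: joints at [-1.346, 0.181, 1.607, -0, 1.354, -0.206], TCP at [0.24, -0.522, 0.239] pointing down, gripper open.
Joint ranges: [-2.99, 2.99], [-0.89, 2.07], [0.3, 2.58], [-1.14, 4.28], [0, 2.63], [-3.12, 3.12]. Speed limits (rad/s): [2.57, 2.57, 3.01, 3.14, 3.14, 3.14].

## Interface

Orientations are given as a unit quaternion [x, y, z, w].
In Python, from plant import state, vision, job gives the robot as it stands. The module is installed in compiled form; this text tells all that it offers.
- The arm moves only by the tool send_rows, never from a script. Its arguments are lists of equal length, an entry for each row: "translation": the shift along the tool's x, y, z normalised to -1 to 1, where 1 is 200 mm, a list of three; "spin": the turn about the tool's z normalised to -1 to 1, where 1 is 6 degrees. In form: {"translation": [[dx, dy, dz], ...], "spin": [spin, ...]}. A call has exactly 5 rows; each row shifts and turns the commanded pose from where the row before left it, along the tool's axes as they then stand; what a row does not reach is not made up. A row lasts 1/10 s, in which the tool goes at most 50 mm and 8.59 degrees, less where a joint would pass 70% of its speed; a pose out of reach is approached as far as the arm can. A call with a number of a shift or a turn outside -1 to 1 is refused whole. A call with a gripper value outside its range is refused whole. "gripper" is the closure in counts, from 0 (fully open) to 255 (shut), set as the call begins (left out, the last holds). The fingers move at their own pace and stop on an object; the grip force is fixed at half the most. Time passes only in rows, so rows that do not move let the fingers close, or fill a call up. It gives the time, the measured TCP pose, the force, the opening and the grip force at its end, in the units of the state.
- state(): the state, without advancing time (a new reading comes with each control period).
- vision.snapshot(name): name is "scene" or "top" or "wrist"; returns the picture (384x512x3 uint8, blue, green, red); there is no depth.
- vision.calibration(name): a dict with "fovy" (degrees; the focal length in pixels is half the picture's height over the tangent of half this angle, whatever the lens; pixels are square), "cx", "cy" (the principal point, pixels), "dist" ([k1, k2, p1, p2, k3] as OpenCV has them; the pictures are not rectified), "world_from_camera" (4x4, takes a point from camera to world coordinates). Camera axes: x right, y down, z forward; pixel columns grow to the right and rows downward; lengths in m; the calibration is good to about 2 mm. A picture is of the moment at which its call begins: read the wrist's pose just before it. calibration takes no time and is no camera call; for the wrist camera it gives the pose at the moment of the call.
- job.close_job(): hands the job in; it is judged then, once.
The state is a dict: "time_s": time; "joint_positions": joint angles; "qvel": joint speeds; "tau": joint torques, N m; "tool_pos": TCP position; "orientation": TCP orientation; "force": force on the tool from outside, world axes, zero at the start; "moment": the same for the moment, N m; "width": opening from 0.0 (shut) to 1.0 (fully open); "grasp_force": force on a finger pad.
Only numpy, scipy, OpenCV 4.12 (cv2) and the standard library are available. Lean on these libraries where they do the work, as an engineer would, in place of code of your own. Each camera call takes 0.05 s, during which the arm holds its last target. There are 200 camera calls.

## Working session

There is one attempt and no reset: what is moved stays moved. The work goes in short steps, Python scripts to look and compute and a tool call to move; the robot and the scene stay as the last step left them, time stands still between calls to the robot, and variables do not carry over. Pictures are saved under pics/ and viewed, at most 10 in all, crops included, and the job is handed in when it is done.

Besides the shell and the picture viewer there is one more tool, called by a JSON object that holds its "name" and its "arguments", one argument or row to a line. send_rows: Moves the arm, as the interface text tells. Its arguments: {"type":"object","properties":{"translation":{"type":"array","items":{"type":"array","items":{"type":"number"}}},"spin":{"type":"array","items":{"type":"number"}},"gripper":{"type":"number"}},"required":["translation","spin"]}

```bash
mkdir -p pics; cat > h.py <<'E'
import numpy as np, cv2
from plant import state, vision, job
def snap(n,f):
    c=vision.calibration(n); im=vision.snapshot(n); cv2.imwrite('pics/'+f+'.png',im); np.save('pics/'+f+'.npy',c,allow_pickle=True); return im,c
def load(f): return cv2.imread('pics/'+f+'.png'), np.load('pics/'+f+'.npy',allow_pickle=True).item()
def K(c):
    f=192/np.tan(np.radians(c['fovy'])/2); return np.array([[f,0,c['cx']],[0,f,c['cy']],[0,0,1]])
def ray(c,uv):
    T=np.array(c['world_from_camera']); p=cv2.undistortPoints(np.array([[uv]],float),K(c),np.array(c['dist'],float))[0,0]
    return T[:3,3],T[:3,:3]@np.array([p[0],p[1],1])
def plane(c,uv,z):
    o,d=ray(c,uv); return o+d*(z-o[2])/d[2]
def tri(c1,u1,c2,u2):
    o1,d1=ray(c1,u1);o2,d2=ray(c2,u2)
    s=np.linalg.lstsq(np.c_[d1,-d2],o2-o1,rcond=None)[0]
    a=o1+s[0]*d1;b=o2+s[1]*d2; return (a+b)/2,np.linalg.norm(a-b)
def proj(c,P):
    T=np.linalg.inv(np.array(c['world_from_camera']))
    return cv2.projectPoints(np.array(P,float).reshape(-1,3),cv2.Rodrigues(T[:3,:3])[0],T[:3,3],K(c),np.array(c['dist'],float))[0].reshape(-1,2)
E
python3 - <<'E'
from h import *
np.set_printoptions(precision=4,suppress=True)
print(state())
a=[snap(n,n+'0')[0] for n in('scene','top')]
for n in('scene','top','wrist'):
    c=vision.calibration(n);print(n,c['fovy'],c['cx'],c['cy'],c['dist']);print(np.array(c['world_from_camera']))
for n,i in zip(('s','t'),a): cv2.imwrite(f'pics/{n}big.png',cv2.resize(i,(800,600),interpolation=cv2.INTER_CUBIC))
E
```

```text
{'time_s': 0.0, 'joint_positions': array([-1.3463,  0.1816,  1.608 ,  0.    ,  1.3538, -0.2063]), 'qvel': array([-0.0017,  0.0009,  0.0007,  0.0006, -0.0019,  0.0003]), 'tau': array([  0.0007, -43.386 , -34.1851,   0.0703,   0.0385,  -0.0001]), 'tool_pos': array([ 0.24  , -0.5219,  0.2378]), 'orientation': array([ 0.9769,  0.2137,  0.    , -0.0009]), 'force': array([-0.5774, -0.1193,  0.8387]), 'moment': array([ 0.057 , -0.0357,  0.0456]), 'grasp_force': 0.0, 'width': 1.0013256625181508}
scene 57.93790472962435 254.1334996193315 188.52070872705718 [0.0018 0.     0.     0.     0.    ]
[[-0.3759  0.6948 -0.6132  1.1828]
 [ 0.9266  0.274  -0.2576  0.302 ]
 [-0.0109 -0.665  -0.7468  0.9092]
 [ 0.      0.      0.      1.    ]]
top 42.482226626156006 244.1560319223879 192.671921759039 [-0.092  0.     0.     0.     0.   ]
[[ 0.0228 -0.9911  0.1308  0.314 ]
 [-0.9997 -0.0218  0.0093 -0.0138]
 [-0.0064 -0.131  -0.9914  1.5803]
 [ 0.      0.      0.      1.    ]]
wrist 69.77263018253893 258.8086494963182 188.99035412217125 [-0.0522  0.      0.      0.      0.    ]
[[ 0.416  -0.8647 -0.2814  0.3129]
 [-0.9094 -0.3955 -0.1289 -0.4887]
 [ 0.0002  0.3096 -0.9509  0.3841]
 [ 0.      0.      0.      1.    ]]
```

View pics/sbig.png

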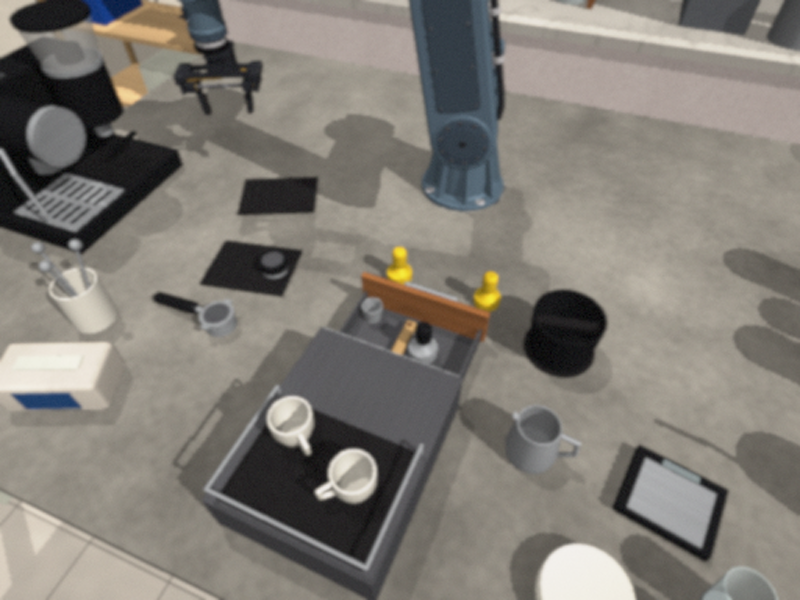

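View pics/tbig.png

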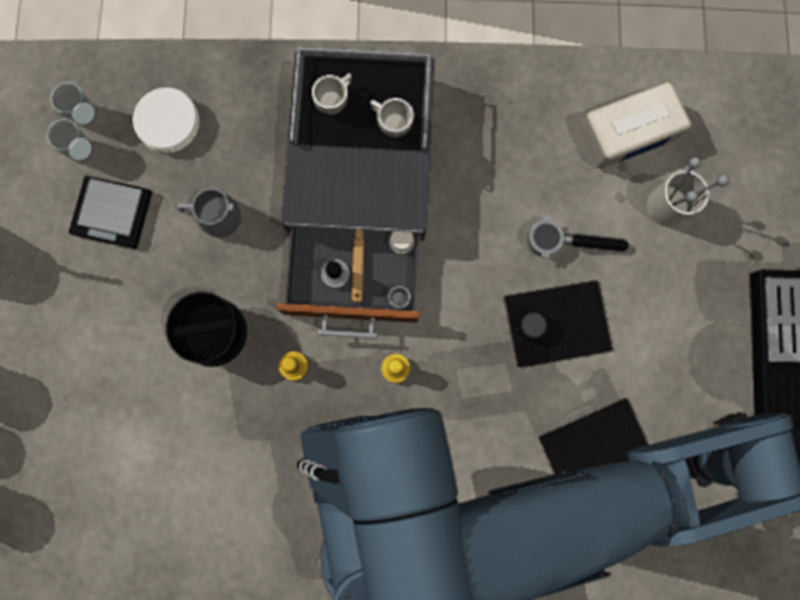

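The scene view (800×600) shows the tamper at about (424,345), the paddle handle at (404,338), and the mat with the leveller at (252,267). In the top view the tamper knob is at (333,268), the paddle runs (357,300)–(359,232), and the cabinet edge runs (284,223)–(425,232). The mat with the leveller is centred near (558,323). It lies further left (+y) than the empty mat at (600,440), so it is the target.

```bash
python3 - <<'E'
from h import *
np.set_printoptions(precision=4,suppress=True)
t,ct=load('top0'); s,cs=load('scene0'); B=.64
P=lambda u,v,z:plane(ct,(u*B,v*B),z)
print('edge',P(284,223,.105),P(425,232,.105)); print('panel',P(280,306,.094),P(418,313,.094))
print('paddle top',P(357,298,.032),P(359,232,.032))
print('knob',P(333,268,.1),tri(ct,(333*B,268*B),cs,(424*B,327*B)))
print('tub',P(402,240,.05),'meas',P(399,297,.05))
m=np.array([P(*q,.008) for q in((505,297),(598,281),(612,350),(518,366))]);print('mat',m,m.mean(0))
print('mat z',tri(ct,(505*B,297*B),cs,(285*B,293*B)),tri(ct,(612*B,350*B),cs,(220*B,242*B)))
print('lev',P(533,325,.042))
for im,x0,y0,x1,y1,n in((t,170,130,300,210,'top'),(s,210,160,320,250,'scene')):
    h=cv2.cvtColor(im,cv2.COLOR_BGR2HSV); k=cv2.inRange(h,(8,70,90),(22,200,255)); k2=np.zeros_like(k);k2[y0:y1,x0:x1]=k[y0:y1,x0:x1]
    for c in cv2.findContours(k2,0,2)[0]:
        if cv2.contourArea(c)>30: print(n,cv2.minAreaRect(c),cv2.contourArea(c))
E
```

```text
edge [0.6588 0.1947 0.105 ] [ 0.6465 -0.0817  0.105 ]
panel [0.4961 0.1974 0.094 ] [ 0.4883 -0.0711  0.094 ]
paddle top [0.5234 0.0505 0.032 ] [0.66   0.0501 0.032 ]
knob [0.5721 0.096  0.1   ] (array([0.5725, 0.0982, 0.0945]), np.float64(0.003820518151266365))
tub [ 0.6413 -0.038   0.05  ] meas [ 0.5249 -0.0342  0.05  ]
mat [[ 0.5355 -0.2531  0.008 ]
 [ 0.5733 -0.4469  0.008 ]
 [ 0.4306 -0.4741  0.008 ]
 [ 0.3941 -0.2801  0.008 ]] [ 0.4834 -0.3636  0.008 ]
mat z (array([ 0.5329, -0.2484,  0.0091]), np.float64(0.010053915591020434)) (array([ 0.4335, -0.4806, -0.001 ]), np.float64(0.008488561931558109))
lev [ 0.4752 -0.3044  0.042 ]
top ((222.47586059570312, 198.41033935546875), (91.312744140625, 4.404151439666748), 3.3664603233337402) 306.0
top ((228.5, 169.5), (45.0, 7.0), 90.0) 250.0
scene ((267.36932373046875, 201.263671875), (89.06736755371094, 56.4167366027832), 28.9091854095459) 1627.5
```

{"name": "send_rows", "arguments": {
  "translation": [
    [0,0,0],
    [0,0,0],
    [0,0,0],
    [0,0,0],
    [0,0,0]
  ],
  "spin": [0.82,0.82,0.82,0.82,0.82],
  "gripper": 0
}}

```text
time_s: 0.6
tool_pos: [0.2401, -0.5222, 0.2382]
orientation: [1.0, -0.001, -0.0, -0.0]
force: [0.9, -0.1, -0.3]
width: 1.001
grasp_force: 0.0
```

{"name": "send_rows", "arguments": {
  "translation": [
    [0.1,-0.2,0],
    [0.1,-0.2,0],
    [0.1,-0.2,0],
    [0.1,-0.2,0],
    [0.1,-0.2,0]
  ],
  "spin": [0,0,0,0,0]
}}

```text
time_s: 1.1
tool_pos: [0.3401, -0.3205, 0.2384]
orientation: [1.0, 0.0, -0.0, -0.0]
force: [0.8, -0.2, 0.2]
width: 0.999
grasp_force: 0.0
```

{"name": "send_rows", "arguments": {
  "translation": [
    [0.1,-0.2,0],
    [0.1,-0.2,0],
    [0.1,-0.2,0],
    [0.1,-0.2,0],
    [0.1,-0.2,0]
  ],
  "spin": [0,0,0,0,0]
}}

```text
time_s: 1.6
tool_pos: [0.4399, -0.1203, 0.2386]
orientation: [1.0, 0.001, -0.0, 0.0]
force: [0.5, -1.2, -1.0]
width: 0.995
grasp_force: 0.0
```

{"name": "send_rows", "arguments": {
  "translation": [
    [0.1,-0.2,0],
    [0.1,-0.2,0],
    [0.1,-0.2,0],
    [0.1,-0.2,0],
    [0.1,-0.2,0]
  ],
  "spin": [0,0,0,0,0]
}}

```text
time_s: 2.1
tool_pos: [0.5396, 0.0799, 0.2384]
orientation: [1.0, 0.001, -0.0, 0.0]
force: [0.5, -0.7, 0.1]
width: 0.999
grasp_force: 0.0
```

```bash
python3 - <<'E'
from h import *
np.set_printoptions(precision=4,suppress=True)
s=state();print(s['time_s'],s['tool_pos'],s['orientation'],s['joint_positions'])
im,c=snap('wrist','w1'); print(np.array(c['world_from_camera']))
cv2.imwrite('pics/w1b.png',cv2.resize(im,(800,600),interpolation=cv2.INTER_CUBIC))
E
```

```text
2.1 [0.5396 0.0799 0.2384] [ 1.      0.0009 -0.0002  0.    ] [-0.0706  0.1156  1.6816 -0.0001  1.3448  1.4985]
[[-0.0001 -0.9509 -0.3095  0.6198]
 [-1.      0.0008 -0.002   0.08  ]
 [ 0.0021  0.3095 -0.9509  0.3846]
 [ 0.      0.      0.      1.    ]]
```

View pics/w1b.png

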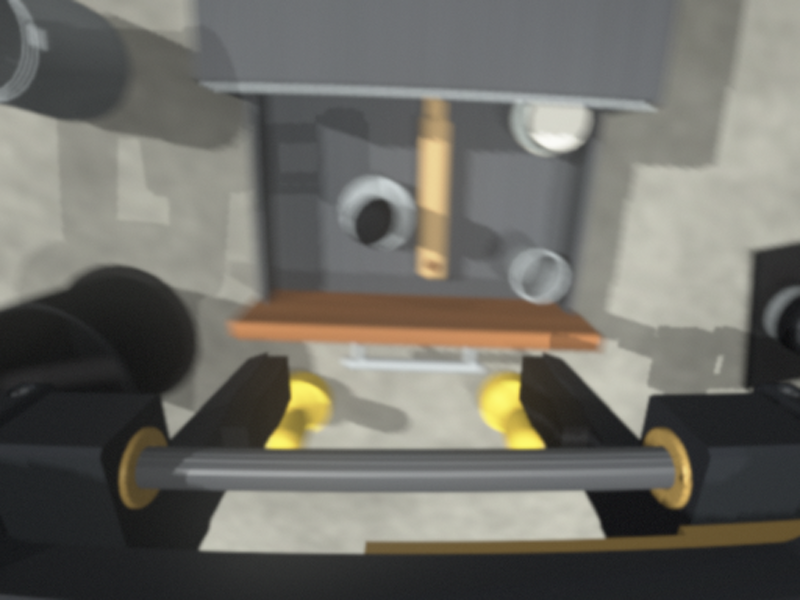

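The wrist view shows the tamper knob at (373,221) and its foot at (377,213). The paddle handle runs from (432,277) up to the neck at (435,100), the cabinet edge runs (205,88)–(655,105), and the panel's inner top edge is near row 293–305.

```bash
python3 - <<'E'
from h import *
np.set_printoptions(precision=4,suppress=True)
w,cw=load('w1'); t,ct=load('top0'); B=.64
P=lambda u,v,z:plane(cw,(u*B,v*B),z)
h=cv2.cvtColor(w,cv2.COLOR_BGR2HSV)
k=np.zeros((384,512),np.uint8);k[126:160,212:258]=(h[126:160,212:258,2]<60)*255
c=max(cv2.findContours(k,0,2)[0],key=cv2.contourArea);e=cv2.fitEllipse(c);print('knob px',e)
print('knob', [plane(cw,e[0],z)for z in(.09,.1)], tri(cw,e[0],ct,(333*B,268*B)))
k=cv2.inRange(h,(10,50,90),(25,220,255));k[184:]=0;k[:,:260]=0;k[:,300:]=0
c=max(cv2.findContours(k,0,2)[0],key=cv2.contourArea);p=c[:,0];print(p.min(0),p.max(0))
for v in(75,90,110,130,150,170):
    x=np.where(k[v])[0];print(v,x.min(),x.max(),plane(cw,(x.min(),v),.032),plane(cw,(x.max()+1,v),.032))
print('end',plane(cw,(277,177),.032),plane(cw,(277,177),.012),tri(cw,(277,177),ct,(357*B,300*B)))
print('neck',tri(cw,(434*B,115*B),ct,(359*B,242*B)))
print('edge',P(205,86,.105),P(655,105,.105),tri(cw,(205*B,86*B),ct,(284*B,223*B)));print('panel inner',P(265,293,.094),P(575,306,.094))
print('tub',P(553,128,.052),'meas',P(541,275,.052))
E
```

```text
knob px ((238.86647033691406, 141.54603576660156), (18.061800003051758, 27.341205596923828), 26.19963836669922)
knob [array([0.5772, 0.1007, 0.09  ]), array([0.5786, 0.1   , 0.1   ])] (array([0.5757, 0.0995, 0.0796]), np.float64(0.003845362237892971))
[265  63] [289 178]
75 269 286 [0.6484 0.0671 0.032 ] [0.6485 0.0455 0.032 ]
90 266 289 [0.6313 0.0705 0.032 ] [0.6314 0.0414 0.032 ]
110 267 288 [0.6077 0.0691 0.032 ] [0.6078 0.0419 0.032 ]
130 267 288 [0.5833 0.0689 0.032 ] [0.5833 0.0412 0.032 ]
150 267 287 [0.5579 0.0687 0.032 ] [0.5579 0.0416 0.032 ]
170 266 286 [0.5313 0.0698 0.032 ] [0.5313 0.0421 0.032 ]
end [0.5218 0.0551 0.032 ] [0.5162 0.0537 0.012 ] (array([0.5199, 0.0526, 0.0236]), np.float64(0.0039168903183544835))
neck (array([ 0.6562,  0.0521, -0.0464]), np.float64(0.001800921821923856))
edge [0.6615 0.1995 0.105 ] [ 0.6515 -0.0744  0.105 ] (array([0.6578, 0.1936, 0.1171]), np.float64(0.003794942149732676))
panel inner [0.527  0.1787 0.094 ] [ 0.517  -0.0439  0.094 ]
tub [ 0.6402 -0.0294  0.052 ] meas [ 0.5287 -0.0307  0.052 ]
```

{"name": "send_rows", "arguments": {
  "translation": [
    [0.038,-0.019,0.1],
    [0.038,-0.019,0.1],
    [0.038,-0.019,0.1],
    [0.038,-0.019,0.1],
    [0.038,-0.019,0.1]
  ],
  "spin": [0,0,0,0,0]
}}

```text
time_s: 2.65
tool_pos: [0.5771, 0.0972, 0.1374]
orientation: [1.0, 0.001, -0.0, -0.0]
force: [-0.2, -0.1, 0.9]
width: 1.002
grasp_force: 0.0
```

{"name": "send_rows", "arguments": {
  "translation": [
    [0,0,0.1],
    [0,0,0.1],
    [0,0,0.1],
    [0,0,0.08],
    [0,0,0.02]
  ],
  "spin": [0,0,0,0,0]
}}

```text
time_s: 3.15
tool_pos: [0.5755, 0.097, 0.0563]
orientation: [1.0, 0.001, -0.002, -0.0]
force: [-0.9, -0.8, -0.0]
width: 0.999
grasp_force: 0.0
```

{"name": "send_rows", "arguments": {
  "translation": [
    [0,0,0],
    [0,0,0],
    [0,0,0],
    [0,0,0],
    [0,0,0]
  ],
  "spin": [0,0,0,0,0],
  "gripper": 255
}}

```text
time_s: 3.65
tool_pos: [0.5776, 0.097, 0.0594]
orientation: [1.0, 0.001, 0.001, 0.0]
force: [0.3, 1.0, -0.4]
width: 0.569
grasp_force: 0.0
```

{"name": "send_rows", "arguments": {
  "translation": [
    [0,0,0],
    [0,0,0],
    [0,0,0],
    [0,0,0],
    [0,0,0]
  ],
  "spin": [0,0,0,0,0]
}}

```text
time_s: 4.15
tool_pos: [0.5773, 0.0972, 0.0588]
orientation: [1.0, 0.001, 0.0, -0.0]
force: [0.3, 1.5, 1.1]
width: 0.37
grasp_force: 30.0
```

{"name": "send_rows", "arguments": {
  "translation": [
    [0,0,-0.05],
    [0,0,-0.1],
    [0,0,-0.15],
    [0,0,-0.2],
    [0,0,-0.2]
  ],
  "spin": [0,0,0,0,0]
}}

```text
time_s: 4.65
tool_pos: [0.576, 0.0967, 0.1993]
orientation: [1.0, 0.001, -0.001, 0.0]
force: [1.9, 0.4, -4.4]
width: 0.365
grasp_force: 30.0
```

{"name": "send_rows", "arguments": {
  "translation": [
    [-0.03,0.1,0],
    [-0.04,0.18,0],
    [-0.04,0.2,0],
    [-0.04,0.2,0],
    [-0.04,0.2,0]
  ],
  "spin": [0,0,0,0,0]
}}

```text
time_s: 5.15
tool_pos: [0.5382, -0.0804, 0.1985]
orientation: [1.0, 0.001, -0.001, -0.0]
force: [0.4, -0.5, -3.9]
width: 0.366
grasp_force: 30.0
```

{"name": "send_rows", "arguments": {
  "translation": [
    [-0.04,0.2,0],
    [-0.04,0.2,0],
    [-0.04,0.2,0],
    [-0.04,0.2,0],
    [-0.03,0.15,0]
  ],
  "spin": [0,0,0,0,0]
}}

```text
time_s: 5.65
tool_pos: [0.5003, -0.2713, 0.1985]
orientation: [1.0, 0.0, -0.001, 0.0]
force: [-0.5, -0.2, -3.7]
width: 0.363
grasp_force: 30.0
```

```bash
python3 - <<'E'
from h import *
np.set_printoptions(precision=4,suppress=True)
s=state();print(s['time_s'],s['tool_pos'],s['joint_positions'])
im,c=snap('wrist','w2'); print(np.array(c['world_from_camera']))
cv2.imwrite('pics/w2b.png',cv2.resize(im,(800,600),interpolation=cv2.INTER_CUBIC))
E
```

```text
5.65 [ 0.5003 -0.2713  0.1985] [-0.7049  0.2073  1.6604 -0.0009  1.2749  0.8661]
[[-0.0018 -0.9506 -0.3103  0.5807]
 [-1.      0.0023 -0.0014 -0.2713]
 [ 0.0021  0.3103 -0.9506  0.3446]
 [ 0.      0.      0.      1.    ]]
```

View pics/w2b.png

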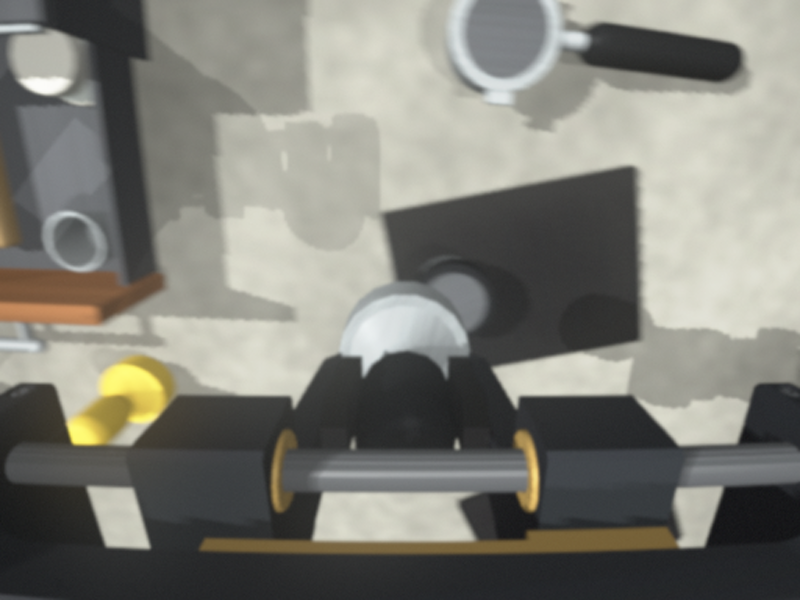

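The tamper is held upright at (405,330). The mat corners are at (384,213), (636,167) and (640,340), and the leveller top is at (458,302).

```bash
python3 - <<'E'
from h import *
np.set_printoptions(precision=4,suppress=True)
w,cw=load('w2'); t,ct=load('top0');B=.64
P=lambda u,v,z:plane(cw,(u*B,v*B),z)
a,b,c=P(384,213,.008),P(636,167,.008),P(640,340,.008)
print(a,b,c,'mid',(a+c)/2,'sides',np.linalg.norm(b-a),np.linalg.norm(c-b)); y=(a-b)/np.linalg.norm(a-b);print('free',(a+c)/2-.04*y)
print('lev',P(458,302,.042))
for u,v,uu,vv in((384,213,505,297),(636,167,598,281),(640,340,612,350)): print(tri(cw,(u*B,v*B),ct,(uu*B,vv*B)))
E
```

```text
[ 0.538  -0.2561  0.008 ] [ 0.5736 -0.4492  0.008 ] [ 0.4295 -0.4763  0.008 ] mid [ 0.4837 -0.3662  0.008 ] sides 0.19635077641124 0.1466572370545915
free [ 0.491  -0.4056  0.008 ]
lev [ 0.4766 -0.3117  0.042 ]
(array([ 0.5368, -0.2552, -0.0037]), np.float64(0.0009615351134815902))
(array([ 0.5731, -0.4461,  0.0129]), np.float64(0.001602785168304164))
(array([ 0.4307, -0.4738,  0.0111]), np.float64(0.0012094525536275264))
```

{"name": "send_rows", "arguments": {
  "translation": [
    [-0.01,0.1,0],
    [-0.01,0.17,0.05],
    [-0.01,0.17,0.1],
    [-0.01,0.15,0.1],
    [-0.01,0.08,0.1]
  ],
  "spin": [0,0,0,0,0]
}}

```text
time_s: 6.2
tool_pos: [0.4915, -0.4055, 0.1279]
orientation: [1.0, 0.0, -0.0, 0.0]
force: [-0.0, -0.1, -4.6]
width: 0.364
grasp_force: 30.0
```

{"name": "send_rows", "arguments": {
  "translation": [
    [0,0,0.1],
    [0,0,0.1],
    [0,0,0.08],
    [0,0,0.04],
    [0,0,0.02]
  ],
  "spin": [0,0,0,0,0]
}}

```text
time_s: 6.7
tool_pos: [0.4918, -0.4025, 0.0598]
orientation: [1.0, 0.001, -0.0, -0.001]
force: [-0.2, 0.4, -3.9]
width: 0.366
grasp_force: 30.0
```

{"name": "send_rows", "arguments": {
  "translation": [
    [0,0,0.005],
    [0,0,0],
    [0,0,0.005],
    [0,0,0],
    [0,0,0]
  ],
  "spin": [0,0,0,0,0]
}}

```text
time_s: 7.2
tool_pos: [0.4922, -0.4033, 0.0592]
orientation: [1.0, 0.001, 0.0, 0.0]
force: [0.5, -0.3, -4.6]
width: 0.369
grasp_force: 30.0
```

{"name": "send_rows", "arguments": {
  "translation": [
    [0,0,0.005],
    [0,0,0.005],
    [0,0,0.005],
    [0,0,0],
    [0,0,0]
  ],
  "spin": [0,0,0,0,0]
}}

```text
time_s: 7.7
tool_pos: [0.4919, -0.4031, 0.0556]
orientation: [1.0, 0.001, -0.0, -0.0]
force: [-0.2, 0.3, -3.9]
width: 0.363
grasp_force: 30.0
```

{"name": "send_rows", "arguments": {
  "translation": [
    [0,0,0.005],
    [0,0,0],
    [0,0,0.005],
    [0,0,0],
    [0,0,0]
  ],
  "spin": [0,0,0,0,0]
}}

```text
time_s: 8.2
tool_pos: [0.4922, -0.4032, 0.0548]
orientation: [1.0, 0.001, 0.0, 0.0]
force: [-2.8, 3.4, 5.6]
width: 0.363
grasp_force: 30.0
```

{"name": "send_rows", "arguments": {
  "translation": [
    [0,0,0],
    [0,0,0],
    [0,0,0],
    [0,0,0],
    [0,0,0]
  ],
  "spin": [0,0,0,0,0],
  "gripper": 0
}}

```text
time_s: 8.7
tool_pos: [0.492, -0.4032, 0.0536]
orientation: [1.0, 0.001, 0.0, 0.0]
force: [-0.2, 0.1, -0.3]
width: 0.798
grasp_force: 0.0
```

{"name": "send_rows", "arguments": {
  "translation": [
    [0,0,0],
    [0,0,0],
    [0,0,0],
    [0,0,-0.05],
    [0,0,-0.1]
  ],
  "spin": [0,0,0,0,0]
}}

```text
time_s: 9.2
tool_pos: [0.4911, -0.4021, 0.0828]
orientation: [1.0, 0.001, -0.001, -0.001]
force: [0.1, -0.3, -0.2]
width: 0.999
grasp_force: 0.0
```

{"name": "send_rows", "arguments": {
  "translation": [
    [0,0,-0.1],
    [0,0,-0.15],
    [0,0,-0.2],
    [0,0,-0.2],
    [0,0,-0.2]
  ],
  "spin": [0,0,0,0,0]
}}

```text
time_s: 9.7
tool_pos: [0.4918, -0.4029, 0.2563]
orientation: [1.0, 0.001, 0.0, 0.0]
force: [0.4, -0.0, -0.6]
width: 0.998
grasp_force: 0.0
```

{"name": "send_rows", "arguments": {
  "translation": [
    [0.035,-0.2,0],
    [0.035,-0.23,0],
    [0.035,-0.23,0],
    [0.035,-0.23,0],
    [0.035,-0.23,0]
  ],
  "spin": [0,0,0,0,0]
}}

```text
time_s: 10.2
tool_pos: [0.5266, -0.1773, 0.2547]
orientation: [1.0, 0.0, 0.001, 0.0]
force: [1.2, -0.6, 0.2]
width: 1.001
grasp_force: 0.0
```

{"name": "send_rows", "arguments": {
  "translation": [
    [0.035,-0.23,0],
    [0.035,-0.23,0],
    [0.035,-0.23,0.05],
    [0.035,-0.23,0.05],
    [0.035,-0.22,0.05]
  ],
  "spin": [0,0,0,0,0]
}}

```text
time_s: 10.7
tool_pos: [0.5615, 0.0511, 0.2246]
orientation: [1.0, 0.001, 0.001, 0.0]
force: [0.5, -0.7, -0.1]
width: 1.004
grasp_force: 0.0
```

```bash
python3 - <<'E'
from h import *
np.set_printoptions(precision=4,suppress=True)
s=state();print(s['time_s'],s['tool_pos'],s['orientation'])
im,c=snap('wrist','w3'); t,_=snap('top','top3')
cv2.imwrite('pics/w3b.png',np.vstack([cv2.resize(im[:220],(768,330),interpolation=cv2.INTER_CUBIC),cv2.resize(t[130:260,160:460],(623,270),interpolation=cv2.INTER_CUBIC)[:, :].copy() if 0 else cv2.copyMakeBorder(cv2.resize(t[130:260,160:460],(600,260),interpolation=cv2.INTER_CUBIC),0,0,0,168,cv2.BORDER_CONSTANT)]))
E
```

```text
10.7 [0.5615 0.0511 0.2246] [1.     0.0008 0.0009 0.0001]
```

View pics/w3b.png

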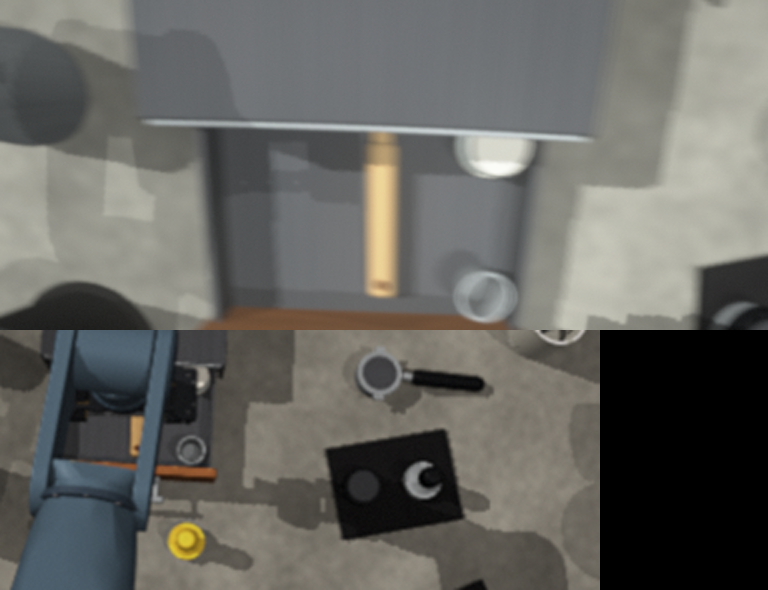

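The tamper stands upright on the free end of the mat, with the leveller untouched. In the wrist view the paddle handle spans columns 365–398, with its end at row 297 and its neck at about (382,150).

```bash
python3 - <<'E'
from h import *
np.set_printoptions(precision=4,suppress=True)
w,c=load('w3');w1,c1=load('w1');B=1/1.5
for v in(180,220,270):print([plane(c,(u*B,v*B),.032) for u in(365,381.5,398.5)])
print('end',plane(c,(382*B,297*B),.032),'tri w1',tri(c,(382*B,297*B),c1,(277.5,177.5)))
print('hndl/neck junction',plane(c,(382*B,165*B),.032))
print('edge',plane(c,(145*B,121*B),.105),plane(c,(590*B,138*B),.105))
print('meas',plane(c,(486*B,294*B),.052))
E
```

```text
[array([0.6189, 0.069 , 0.032 ]), array([0.6189, 0.0558, 0.032 ]), array([0.6189, 0.0422, 0.032 ])]
[array([0.5868, 0.0695, 0.032 ]), array([0.5867, 0.056 , 0.032 ]), array([0.5867, 0.042 , 0.032 ])]
[array([0.544 , 0.0703, 0.032 ]), array([0.544 , 0.0562, 0.032 ]), array([0.544 , 0.0417, 0.032 ])]
end [0.5195 0.0559 0.032 ] tri w1 (array([0.526 , 0.0557, 0.05  ]), np.float64(0.00019457111336236696))
hndl/neck junction [0.6305 0.0554 0.032 ]
edge [0.6605 0.2001 0.105 ] [ 0.65   -0.0743  0.105 ]
meas [ 0.5292 -0.0298  0.052 ]
```

{"name": "send_rows", "arguments": {
  "translation": [
    [0.022,-0.005,0.1],
    [0.022,-0.005,0.1],
    [0.022,-0.005,0.1],
    [0.022,-0.005,0.1],
    [0.022,-0.005,0.1]
  ],
  "spin": [0,0,0,0,0],
  "gripper": 100
}}

```text
time_s: 11.3
tool_pos: [0.5839, 0.053, 0.124]
orientation: [1.0, 0.0, 0.001, 0.0]
force: [1.0, 0.5, 0.4]
width: 0.606
grasp_force: 0.0
```

{"name": "send_rows", "arguments": {
  "translation": [
    [0,0,0.1],
    [0,0,0.1],
    [0,0,0.1],
    [0,0,0.1],
    [0,0,0.05]
  ],
  "spin": [0,0,0,0,0]
}}

```text
time_s: 11.8
tool_pos: [0.5827, 0.0531, 0.0327]
orientation: [1.0, 0.0, -0.001, 0.0]
force: [1.1, -0.4, -0.6]
width: 0.605
grasp_force: 0.0
```

{"name": "send_rows", "arguments": {
  "translation": [
    [0,0,0.03],
    [0,0,0.02],
    [0,0,0.015],
    [0,0,0],
    [0,0,0]
  ],
  "spin": [0,0,0,0,0]
}}

```text
time_s: 12.3
tool_pos: [0.5837, 0.054, 0.0213]
orientation: [1.0, 0.001, 0.0, 0.0]
force: [0.5, -0.6, -0.2]
width: 0.603
grasp_force: 0.0
```

{"name": "send_rows", "arguments": {
  "translation": [
    [0,0,0.01],
    [0,0,0.01],
    [0,0,0],
    [0,0,0],
    [0,0,0]
  ],
  "spin": [0,0,0,0,0]
}}

```text
time_s: 12.8
tool_pos: [0.5833, 0.054, 0.0167]
orientation: [1.0, 0.001, 0.0, -0.0]
force: [0.0, -1.5, -0.5]
width: 0.61
grasp_force: 0.0
```

{"name": "send_rows", "arguments": {
  "translation": [
    [0,0,0],
    [0,0,0],
    [0,0,0],
    [0,0,0],
    [0,0,0]
  ],
  "spin": [0,0,0,0,0],
  "gripper": 255
}}

```text
time_s: 13.3
tool_pos: [0.5833, 0.054, 0.0167]
orientation: [1.0, 0.001, 0.0, 0.0]
force: [-0.1, -1.1, 0.2]
width: 0.244
grasp_force: 29.9
```

{"name": "send_rows", "arguments": {
  "translation": [
    [0,0,0],
    [0,0,0],
    [0,0,0],
    [0,0,0],
    [0,0,0]
  ],
  "spin": [0,0,0,0,0]
}}

```text
time_s: 13.8
tool_pos: [0.5833, 0.054, 0.0167]
orientation: [1.0, 0.001, 0.0, 0.0]
force: [0.3, 0.3, -0.6]
width: 0.251
grasp_force: 29.9
```

{"name": "send_rows", "arguments": {
  "translation": [
    [0,0,-0.02],
    [-0.01,0,-0.04],
    [-0.02,0,-0.06],
    [-0.02,0,-0.09],
    [0,0,-0.09]
  ],
  "spin": [0,0,0,0,0]
}}

```text
time_s: 14.3
tool_pos: [0.5724, 0.0542, 0.0779]
orientation: [1.0, 0.001, -0.0, -0.0]
force: [-0.8, 0.4, -0.5]
width: 0.248
grasp_force: 29.9
```

```bash
python3 - <<'E'
from h import *
im,c=snap('scene','s4'); w,_=snap('wrist','w4')
cv2.imwrite('pics/s4b.png',np.hstack([cv2.resize(im[140:260,190:330],(420,360),interpolation=cv2.INTER_CUBIC),cv2.resize(w[:360,140:400],(260,360))]))
E
```

```text
(no output)
```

View pics/s4b.png

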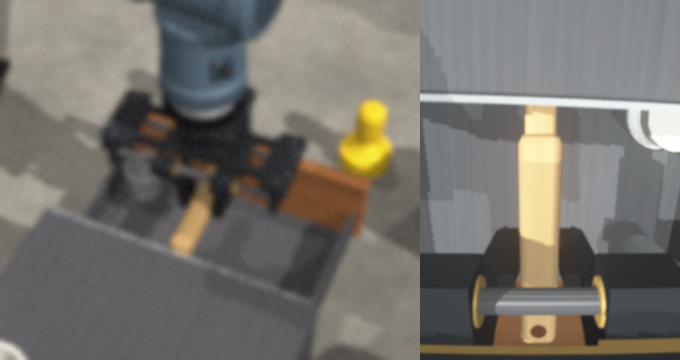

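The wrist crop shows the gripped handle. Its lower end is at about pixel (258,342) and its junction with the neck at about row 137. The scene crop shows the handle tilted up in the mouth.

```bash
python3 - <<'E'
from h import *
w,c=load('w4')
for th in range(-4,30,2):
    t=np.radians(th);g=np.array([.5724,.0555,.0932]);d=np.array([np.cos(t),0,-np.sin(t)])
    print(th,proj(c,[g-.064*d,g+.066*d]).round(1)[:,1], 'end z',round((g-.064*d)[2],3),'tip z',round((g+.221*d)[2]-.02,3))
E
```

```text
-4 [336.9 137.4] end z 0.089 tip z 0.089
-2 [339.8 136.6] end z 0.091 tip z 0.081
0 [342.6 135.9] end z 0.093 tip z 0.073
2 [345.5 135.4] end z 0.095 tip z 0.065
4 [348.3 135.1] end z 0.098 tip z 0.058
6 [351.1 135. ] end z 0.1 tip z 0.05
8 [353.8 135. ] end z 0.102 tip z 0.042
10 [356.5 135.2] end z 0.104 tip z 0.035
12 [359.2 135.5] end z 0.107 tip z 0.027
14 [361.8 136. ] end z 0.109 tip z 0.02
16 [364.3 136.6] end z 0.111 tip z 0.012
18 [366.8 137.4] end z 0.113 tip z 0.005
20 [369.2 138.2] end z 0.115 tip z -0.002
22 [371.6 139.2] end z 0.117 tip z -0.01
24 [373.8 140.2] end z 0.119 tip z -0.017
26 [376.  141.4] end z 0.121 tip z -0.024
28 [378.1 142.7] end z 0.123 tip z -0.031
```

The paddle is held level and hasn't drooped, so I'll lever the blade against the underside of the cabinet edge, slowly.

{"name": "send_rows", "arguments": {
  "translation": [
    [0,0,-0.03],
    [0,0,-0.02],
    [0,0,-0.02],
    [0,0,-0.02],
    [0,0,-0.02]
  ],
  "spin": [0,0,0,0,0]
}}

```text
time_s: 14.9
tool_pos: [0.5728, 0.0539, 0.0982]
orientation: [1.0, 0.001, -0.001, 0.0]
force: [0.5, -1.3, -4.5]
width: 0.246
grasp_force: 30.0
```

{"name": "send_rows", "arguments": {
  "translation": [
    [0,0,-0.02],
    [0,0,-0.02],
    [0,0,-0.02],
    [0,0,-0.02],
    [0,0,-0.02]
  ],
  "spin": [0,0,0,0,0]
}}

```text
time_s: 15.4
tool_pos: [0.5731, 0.0541, 0.1189]
orientation: [1.0, 0.001, -0.0, -0.0]
force: [0.7, -0.3, -4.0]
width: 0.248
grasp_force: 30.0
```

```bash
python3 - <<'E'
from h import *
s=state();print(s['tool_pos'],s['force'],s['moment'])
w,c=snap('wrist','w5')
cv2.imwrite('pics/w5b.png',w)
X,z=s['tool_pos'][0],s['tool_pos'][2]
for th in range(-4,34,4):
    t=np.radians(th);g=np.array([X,.0555,z+.0153]);d=np.array([np.cos(t),0,-np.sin(t)])
    print(th,proj(c,[g-.064*d,g+.066*d]).round(1)[:,1], 'end z',round((g-.064*d)[2]-.01,3),'tip z',round((g+.221*d)[2]-.016,3))
E
```

```text
[0.57311941 0.05410242 0.11891895] [ 0.68646805 -0.25414083 -4.02656941] [0.05447671 0.20714309 0.04305378]
-4 [337.8 133. ] end z 0.12 tip z 0.134
0 [343.7 131.5] end z 0.124 tip z 0.118
4 [349.5 130.8] end z 0.129 tip z 0.103
8 [355.2 130.8] end z 0.133 tip z 0.087
12 [360.8 131.4] end z 0.138 tip z 0.072
16 [366.1 132.6] end z 0.142 tip z 0.057
20 [371.3 134.3] end z 0.146 tip z 0.043
24 [376.1 136.5] end z 0.15 tip z 0.028
28 [380.6 139.1] end z 0.154 tip z 0.014
32 [384.8 142. ] end z 0.158 tip z 0.001
```

View pics/w5b.png

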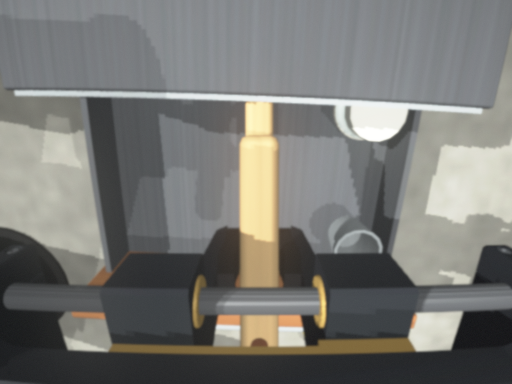

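The handle is tilted up: its end is hidden behind the gripper bar at row 346+, and the neck junction is at about row 137. The tilt is roughly 18°, with the blade still under the top. Next I'll draw the paddle out along its own axis.

{"name": "send_rows", "arguments": {
  "translation": [
    [-0.04,0,-0.005],
    [-0.08,0,-0.02],
    [-0.09,0,-0.024],
    [-0.09,0,-0.024],
    [-0.09,0,-0.024]
  ],
  "spin": [0,0,0,0,0]
}}

```text
time_s: 15.95
tool_pos: [0.4944, 0.0539, 0.1386]
orientation: [1.0, 0.001, 0.0, 0.0]
force: [0.5, -0.5, -1.0]
width: 0.246
grasp_force: 30.0
```

{"name": "send_rows", "arguments": {
  "translation": [
    [-0.09,0,-0.024],
    [-0.09,0,-0.024],
    [-0.09,0,-0.024],
    [-0.09,0,-0.024],
    [-0.09,0,-0.024]
  ],
  "spin": [0,0,0,0,0]
}}

```text
time_s: 16.45
tool_pos: [0.4044, 0.0538, 0.1626]
orientation: [1.0, 0.001, 0.001, 0.0]
force: [0.3, 0.1, -1.2]
width: 0.244
grasp_force: 30.0
```

```bash
python3 - <<'E'
from h import *
s=state();print(s['tool_pos'],s['force'],s['moment'],s['joint_positions'])
w,c=snap('wrist','w6');im,_=snap('scene','s6')
cv2.imwrite('pics/w6b.png',np.hstack([cv2.resize(w,(400,300)),cv2.resize(im[80:260,150:390],(400,300),interpolation=cv2.INTER_CUBIC)]))
E
```

```text
[0.40441112 0.0538159  0.1625712 ] [ 0.32815388  0.06013712 -1.24613869] [ 0.03571407  0.0685184  -0.02579229] [-1.60620202e-01 -1.22056109e-01  2.08196918e+00  2.95579763e-06
  1.18055880e+00  1.40861473e+00]
```

View pics/w6b.png

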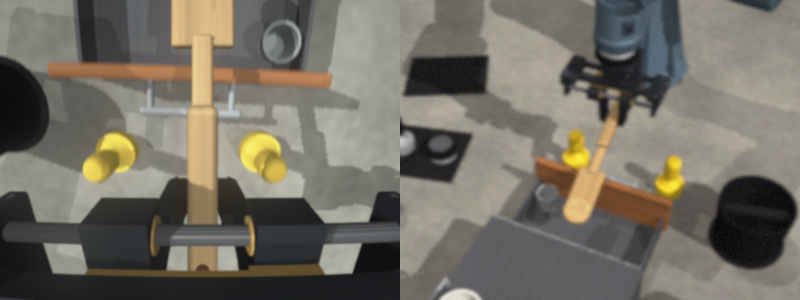

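The paddle's whole length is visible. Its blade tip, at (577,212) in the scene crop, is clear of the cabinet edge. I'll lift straight up.

{"name": "send_rows", "arguments": {
  "translation": [
    [0,0,-0.05],
    [0,0,-0.1],
    [0,0,-0.15],
    [0,0,-0.15],
    [0,0,-0.15]
  ],
  "spin": [0,0,0,0,0]
}}

```text
time_s: 17.05
tool_pos: [0.406, 0.0537, 0.2841]
orientation: [1.0, 0.001, 0.001, 0.0]
force: [0.4, -0.1, -1.0]
width: 0.242
grasp_force: 30.0
```

{"name": "send_rows", "arguments": {
  "translation": [
    [0,0,-0.1],
    [0,0,-0.05],
    [0,0,-0.02],
    [0,0,0],
    [0,0,0]
  ],
  "spin": [0,0,0,0,0]
}}

```text
time_s: 17.55
tool_pos: [0.4049, 0.0538, 0.3149]
orientation: [1.0, 0.001, -0.001, -0.0]
force: [-0.1, 0.1, -1.1]
width: 0.244
grasp_force: 30.0
```

{"name": "send_rows", "arguments": {
  "translation": [
    [0,0,0],
    [0,0,0],
    [0,0,0],
    [0,0,0],
    [0,0,0]
  ],
  "spin": [0,0,0,0,0]
}}

```text
time_s: 18.05
tool_pos: [0.4053, 0.0538, 0.3161]
orientation: [1.0, 0.001, -0.0, -0.0]
force: [-0.5, 0.8, -1.2]
width: 0.248
grasp_force: 30.0
```

```bash
python3 - <<'E'
from h import *
s=state();print(s['tool_pos'],s['force'],abs(s['qvel']).max())
w,c=snap('wrist','w7');im,_=snap('scene','s7')
cv2.imwrite('pics/w7b.png',np.hstack([cv2.resize(w,(300,225)),cv2.resize(im[80:260,90:390],(375,225),interpolation=cv2.INTER_CUBIC)]))
E
```

```text
[0.40527886 0.05376727 0.31607069] [-0.4975528   0.75739102 -1.16021999] 0.0012409328002490304
```

View pics/w7b.png

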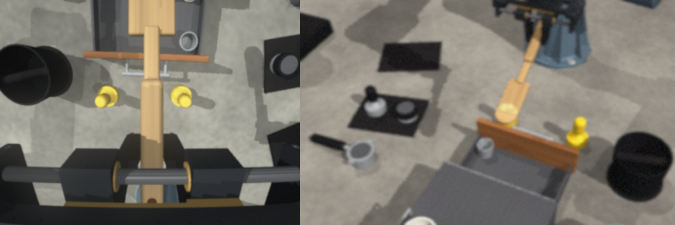

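The paddle is held high and clear (tip at about (507,118) in the scene half), and the tamper stands on the mat at (375,105). Handing in.

```bash
python3 -c "
from h import *
_,c=load('s7');o,d=ray(c,(255.6,176));print('tip',o+d*(.0545-o[1])/d[1])
print(job.close_job())"
```

```text
tip [0.58181891 0.0545     0.23035355]
the job is handed in; nothing more can be done
None
```

The job is handed in: the tamper stands released on the mat. The paddle is out of the drawer and held still in the gripper, tip about 230 mm above the counter. No bystander appeared moved in the last pictures; the judge returned no verdict.

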